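# Hang the print screen on the press hinge

### The arm

A 6-joint arm with a two-finger parallel gripper is mounted at the origin on the work surface. World frame = base frame: x ahead of the robot, y to its left, z up, the work surface at z = 0. Lengths are in mm, angles in rad, forces in N, time in s.
With the tool pointing down it reaches from about 325 to 775 mm from the base axis. Payload 5.5 kg.
Tool frame: the origin (TCP) lies between the finger pads; the fingertips stand 14 mm ahead of it and the grasp point (between the pads) lies 5 mm behind it; z points along the fingers, y is the line along which they close (so a half turn about z gives the same grasp; the last joint's range is limited). The gripper opens to 88 mm and grips with 3 to 60 N. Pads are 20 mm wide; open, the fingers measure 115 mm over their backs; the gripper's body (75 mm by 178 mm) begins 61 mm behind the grasp point.
Start: joints at [1.281, 0.091, 1.231, -0, 1.82, -0.057], TCP at [138.425, 583.828, 236.631] pointing down, gripper open.
Joint ranges: [-2.87, 2.87], [-0.86, 2.18], [0.17, 2.46], [-1.51, 4.65], [0.06, 2.69], [-2.65, 2.65]. Speed limits (rad/s): [2.57, 2.57, 3.01, 3.14, 3.14, 3.14].

### API

Orientations are given as a unit quaternion [w, x, y, z].
In Python, from cell import env gives the robot as it stands.
- The arm moves only by the tool step_arm, never from a script. Its arguments are lists of equal length, an entry for each row: "travel": the shift along the tool's x, y, z in cm, a list of three; "rot": the turn, a rotation vector about the tool's x, y, z in degrees, a list of three. A call has 1 to 8 rows; each row shifts and turns the commanded pose from where the row before left it, along the tool's axes as they then stand; what a row does not reach is not made up. A row lasts 1/10 s, in which the tool goes at most 50 mm and 8.59 degrees, less where a joint would pass 70% of its speed; a pose out of reach is approached as far as the arm can. A call is refused whole if a number of a shift passes 5 or a number of a turn 8.59, either way. A call with a gripper value outside its range is refused whole. "gripper" is the gripper's target within -1 to 1 (shut at 1, half-way at 0, fully open at -1), set as the call begins (left out, the last holds). The fingers move at their own pace and stop on an object; "squeeze" is the grip in N (left out, the last holds). Time passes only in rows, so rows that do not move let the fingers close. It gives the time, the measured TCP pose, the force, the opening and the grip force at its end, in the units of the state.
- env.sense(): the state, without advancing time (a new reading comes with each control period).
- env.snapshot(name): name is "side" or "top"; returns a dict with "img" (384x512x3 uint8, red, green, blue), "depth" (384x512 float32, mm along the optical axis (not along the pixel's ray), 0 where there is no reading), "fx", "fy", "cx", "cy" (pixels), "D" ([k1, k2, p1, p2, k3] as OpenCV has them; the pictures are not rectified), "extrinsics" (4x4, takes a point from world to camera coordinates). Camera axes: x right, y up, looking along -z (the intrinsics and any distortion apply to the point x, -y, -z); pixel columns grow to the right and rows downward; lengths in mm; the calibration is good to about 2 mm. A picture is of the moment at which its call begins.
- env.close_job(): hands the job in; it is judged then, once.
The state is a dict: "time": time; "qpos": joint angles; "joint_vel": joint speeds; "tau": joint torques, N m; "position": TCP position; "tool_rot": TCP orientation; "force": force on the tool from outside, world axes, zero at the start; "ft_torque": the same for the moment, N m; "grip_width": opening from 0.0 (shut) to 1.0 (fully open); "finger_force": force on a finger pad.
Only numpy, scipy, OpenCV 4.12 (cv2) and the standard library are available. Lean on these libraries where they do the work, as an engineer would, in place of code of your own. Each camera call takes 0.05 s, during which the arm holds its last target. There are 200 camera calls.

### The job

Take the white-framed screen with the yellow mesh and two steel knuckles out of the upright rack and lay it flat on the bench (the blue-taped patch in the middle is clear), ink-well side up, letting go of it. Then take it again, hang it on the raised hinge carrier of the press so that both knuckles go fully down over the two pins while the carrier still stands open, and finally swing it down until the carrier is fully closed, with the screen flush on it. Leave the other screen and the inks and tools where they are.

Things in the scene. Friction and masses are not known exactly. Their poses are not given: they have to be found in the camera images.
- screen: Loose print screen, 0.32 kg: white frame 120 (x) by 160 (y) by 20 mm (z), bars 22 mm wide; yellow mesh, solid, 4 mm thick, flush with the underside. Origin: centre of the underside; z points out of the well side, x away from the hinge bar (the bar at x -38 to -60 mm). It starts upright in either rack slot: hinge bar up (x down), well side facing away from the robot (z along the rack's x).
- hinge_bar (a point): Centre of the upper (well side) face of the screen's hinge bar, 49 mm from the screen's origin along -x and 20 mm up; axes as the screen.
- knuckle_a (a point): On the screen: centre of the lower mouth of the hole in the knuckle at +y (x -74, y +50, z 0 mm in the screen's frame); axes as the screen. A knuckle is a dark steel block on the hinge bar, 28 mm square, 20 mm thick (x -60 to -88 mm, z 0 to 20 mm), with a 12.5 mm hole through it along z.
- knuckle_b (a point): The same for the knuckle at -y.
- rack: Fixed upright wooden rack, 150 mm (x) by 190 mm (y). Origin: centre of its underside. Floor 10 mm thick; two slots running along its y at x = -39 and +39 mm, each 26 mm wide between 10 mm boards that reach 80 mm above the table. A screen in it has its top bar's edge 130 mm above the table.
- press: Fixed press base, plywood board 18 mm thick, x = -122 to +92 mm and y = -110 to +110 mm from its origin (underside level). Its hinge line runs along its y on the robot's side at x = -98 mm, z = 32 mm. A grey platen 100 mm wide (y), x = -16 to +88 mm, top at z = 32 mm, lies between the carrier's arms.
- carrier (a joint): Hinge of the blue carrier on the press, rad: 0 closed (level), larger is more open (its far side, press +x, rises); starts at 0.2 to 0.4, stops at 0.6. Stiff (1.2 N m of friction): stays where left, even with the screen on it. Press the screen's far bar (x +49 mm) down to close it.
- seat (a point): On the carrier's upper face midway between the pins, 18 mm from the hinge line, 6 mm above it when closed; x along the arms away from the hinge, y along the hinge, z along the pins; tilts with the carrier. Screen seated: its origin is 74 mm along x from here, z = 0, axes alike. Carrier: plate 60 by 170 mm, two arms (y +-69 mm) under the screen's side bars to 157 mm from the hinge, 8 mm thick.
- pin_a (a point): Foot of the steel pin at the carrier's +y side (50 mm from seat), on the carrier's upper face; axes as seat. Pin 10.5 mm thick and 34 mm tall, the last 8 mm tapering to 4 mm.
- pin_b (a point): The same for the pin at -y.
- plain_screen: Bystander: wood-brown frame with blue mesh and no knuckles, same frame size, loose, upright in the other rack slot. Origin at the centre of its underside.
- ink_jar: Bystander: closed ink jar 72 mm wide, 85 mm high, beyond the middle of the table. Origin under its centre.
- squeegee: Bystander: wooden squeegee with rubber blade, 170 mm long (y), 26 mm high, lying beyond the middle of the table.
- tape_roll: Bystander: blue roll of tape 96 mm across, 25 mm high, on the left.
- ink_spatula: Bystander: ink spatula lying on the right.
- ink_tub: Bystander: white tub 100 mm wide, 75 mm high, on the right.
- ink_bottle: Bystander: orange bottle 56 mm wide, 130 mm high, on the left.
Mind the look-alikes: they are no part of the job. What is meant by the screen is not orange or red, and is the smaller of those in its own colour.

How it is judged:
By the outcome, as a careful person would: the job done as asked, in the order asked, and still so for the second after the job is handed in, with the robot touching nothing.
It also fails if it takes over 67 s, if anything falls off the work surface, if the arm or the gripper's body presses on something with over 40 N, if the wrist force passes 120 N, or if a joint passes its speed limit or range.

## Working session

There is one attempt and no reset: what is moved stays moved. The work goes in short steps, Python scripts to look and compute and a tool call to move; the robot and the scene stay as the last step left them, time stands still between calls to the robot, and variables do not carry over. Pictures are saved under pics/ and viewed, at most 10 in all, crops included, and the job is handed in when it is done.

Besides the shell and the picture viewer there is one more tool, called after "Call:" as name(argument=value, ...) on one line, values as JSON. step_arm: Moves the arm, as the interface text tells. Its arguments: {"type":"object","properties":{"travel":{"type":"array","items":{"type":"array","items":{"type":"number"}}},"rot":{"type":"array","items":{"type":"array","items":{"type":"number"}}},"gripper":{"type":"number"},"squeeze":{"type":"number"}},"required":["travel","rot"]}

```bash
ls; mkdir -p pics; cat > h.py <<'E'
import numpy as np, cv2
from cell import env
def snap(n):
    s=env.snapshot(n); np.savez('/tmp/%s.npz'%n,**{k:np.array(v) for k,v in s.items()}); return s
def load(n): return dict(np.load('/tmp/%s.npz'%n))
def K(s): return np.array([[s['fx'],0,s['cx']],[0,s['fy'],s['cy']],[0,0,1]],float)
def ray(s,uv):
    p=cv2.undistortPoints(np.array(uv,float).reshape(-1,1,2),K(s),np.array(s['D'],float)).reshape(-1,2)
    d=np.c_[p[:,0],-p[:,1],-np.ones(len(p))]; E=np.array(s['extrinsics']); R,t=E[:3,:3],E[:3,3]
    return -R.T@t, d@R
def onz(s,uv,z):
    c,d=ray(s,uv); return c+d*((z-c[2])/d[:,2])[:,None]
def dep(s,uv):
    uv=np.array(uv,float).reshape(-1,2); c,d=ray(s,uv); z=s['depth'][uv[:,1].astype(int),uv[:,0].astype(int)]
    return c+d*z[:,None]
def proj(s,P):
    E=np.array(s['extrinsics']); q=np.array(P,float).reshape(-1,3)@E[:3,:3].T+E[:3,3]; q=q*[1,-1,-1]
    return cv2.projectPoints(q,np.zeros(3),np.zeros(3),K(s),np.array(s['D'],float))[0].reshape(-1,2)
def cloud(s):
    v,u=np.mgrid[:384,:512]; return dep(s,np.c_[u.ravel(),v.ravel()]).reshape(384,512,3)
E
python3 - <<'E'
from h import *
a=snap('side');b=snap('top')
for n,s in(('side',a),('top',b)):
    cv2.imwrite(f'pics/{n}0.png',cv2.resize(s['img'][:,:,::-1],(800,600)))
    c,d=ray(s,[[256,192]]);print(n,c,d,s['fx'])
print(env.sense())
E
```

```text
pics
side [ -136.49686483 -1154.19001091  1147.70925997] [[ 0.37617136  0.67415093 -0.63589478]] 383.006951933751
top [ 230.71164671  -56.48023198 1418.06672679] [[ 0.18671266 -0.00315751 -0.98245854]] 385.78047559907236
{'time': 0.1, 'qpos': array([ 1.28126483e+00,  9.17986799e-02,  1.23174431e+00,  9.82329984e-06,
        1.81980974e+00, -5.66939042e-02]), 'joint_vel': array([ 0.00035991,  0.00010041, -0.00231065,  0.0007462 , -0.00064118,
        0.00056046]), 'tau': array([ 2.17918612e-03, -4.47858131e+01, -4.07569027e+01,  7.00566941e-02,
        2.82619701e-02, -1.18629400e-04]), 'position': array([138.37043983, 583.58123839, 235.62283325]), 'tool_rot': array([-1.56276334e-04,  1.16154754e-01,  9.93230738e-01, -8.66066015e-04]), 'force': array([0.82379689, 0.07646076, 0.32726907]), 'ft_torque': array([0.00905513, 0.00963388, 0.02671408]), 'finger_force': 0.0, 'grip_width': 0.9975140065601117}
```

View pics/top0.png

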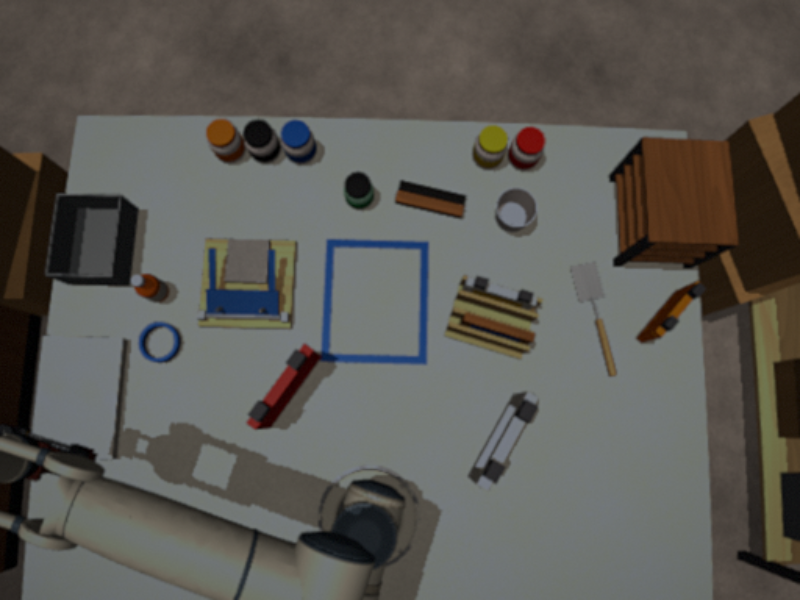

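View pics/side0.png

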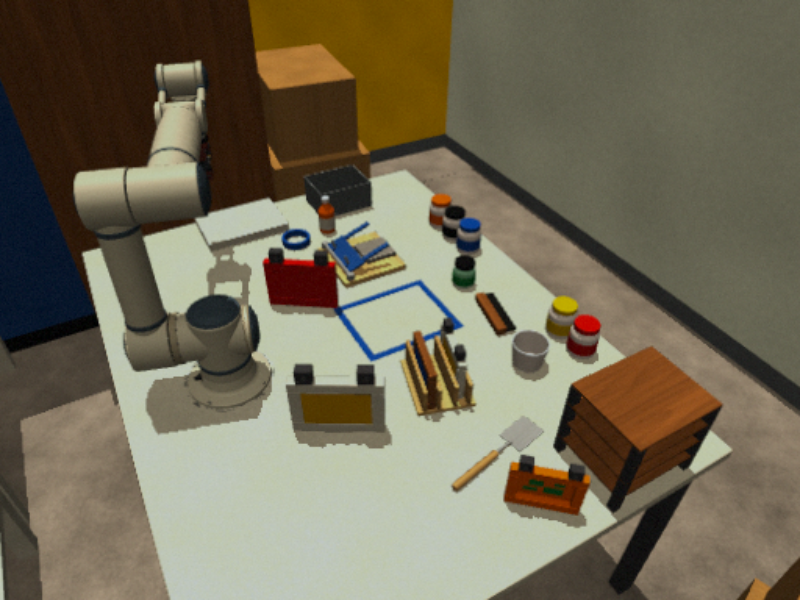

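The top view shows several screens, listed with pixels in the 800x600 picture:
- White with knuckles in the rack's far slot, at (505,290).
- Larger white one leaning at (505,440).
- Red at (283,387) and orange at (670,312).
- Brown plain screen in the near slot, at (497,328).

The one meant is the white one in the rack, as it is the smaller white one with yellow mesh. I'll confirm this in a crop and measure.

```bash
python3 - <<'E'
from h import *
s=load('side');t=load('top')
a=s['img'][195:270,245:315,::-1]; b=t['img'][165:240,275:355,::-1]
a=cv2.resize(a,(390,400),interpolation=2);b=cv2.resize(b,(400,400),interpolation=2)
cv2.imwrite('pics/crop1.png',np.hstack([a,b]))
c=cv2.resize(t['img'][145:215,120:195,::-1],(600,560),interpolation=2);cv2.imwrite('pics/crop2.png',c)
C=cloud(t)
def box(m,n):
    ys,xs=np.nonzero(m);P=C[m];print(n,len(xs),xs.mean(),ys.mean(),'P',np.median(P,0).round(1),P.min(0).round(),P.max(0).round()); return P
roi=np.zeros((384,512),bool);roi[165:235,280:352]=1
P=box(roi&(C[...,2]>136)&(C[...,2]<175),'knuck')
m=(roi&(C[...,2]>136)&(C[...,2]<175)).astype(np.uint8)
n,l,st,ce=cv2.connectedComponentsWithStats(m)
for i in range(1,n):print(st[i],ce[i],np.median(C[l==i],0).round(1))
P=box(roi&(C[...,2]>118)&(C[...,2]<136),'bars')
roi[:]=0;roi[145:215,120:195]=1
hsv=cv2.cvtColor(t['img'],cv2.COLOR_RGB2HSV)
P=box(roi&(C[...,2]>15)&(hsv[...,0]>100)&(hsv[...,0]<130)&(hsv[...,1]>130),'carrier')
P=box(roi&(C[...,2]>9),'press')
roi[:]=0;roi[140:240,200:280]=1
P=box(roi&(hsv[...,0]>100)&(hsv[...,0]<130)&(hsv[...,1]>130),'patch')
E
```

```text
knuck 127 322.66141732283467 185.4724409448819 P [ 497.5 -315.   156.9] [ 444. -342.  136.] [ 527. -213.  163.]
[304 177   9   9  55] [307.6        180.61818182] [ 512.9 -233.4  157.1]
[302 178   1   1   1] [302. 178.] [ 527.  -216.5  136.1]
[331 185  10   9  68] [335.47058824 189.20588235] [ 487.  -327.7  156.9]
[321 186   1   1   1] [321. 186.] [ 500.7 -281.5  136.8]
[324 189   1   1   1] [324. 189.] [ 490.7 -291.8  136.1]
[301 202   1   1   1] [301. 202.] [ 443.5 -213.1  138. ]
bars 501 319.3353293413174 199.93013972055888 P [ 437.8 -276.4  129.5] [ 391. -359.  118.] [ 533. -201.  136.]
carrier 804 155.15298507462686 188.45398009950247 P [485.9 303.6  51.7] [231. -56.  34.] [ 594.  387. 1418.]
press 3368 158.02850356294536 181.42844418052258 P [525.3 300.3  30.6] [231. -56.   9.] [ 638.  417. 1418.]
patch 1096 240.04014598540147 193.5602189781022 P [ 4.892e+02 -4.000e-01  3.000e-01] [ 231. -124.   -7.] [ 647.  122. 1418.]
```

View pics/crop1.png

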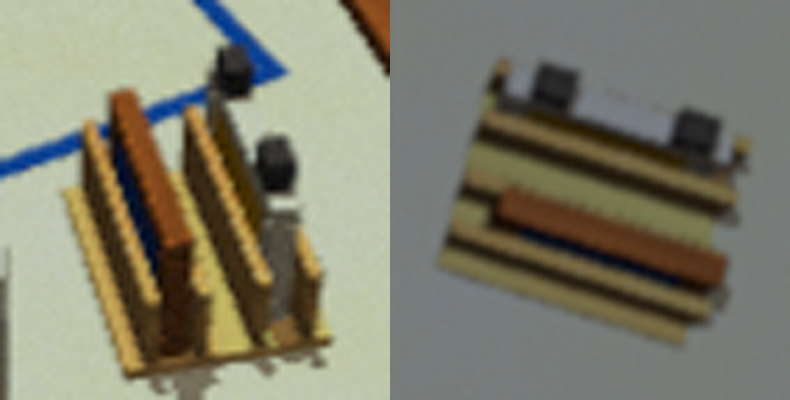

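View pics/crop2.png

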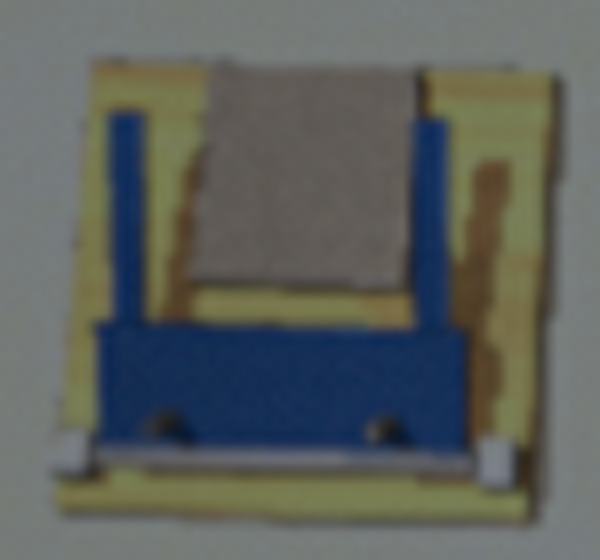

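The crop confirms the white-framed screen with yellow mesh and two dark knuckles in the rack's far slot; the knuckles are at top pixels (308,181) and (335,189) full-res. The press crop shows the blue carrier with two pins at about (140,198) and (168,199). Next I plan the move to the rack and measure the press.

```bash
cat >> h.py <<'E'
from scipy.spatial.transform import Rotation as Ro
from scipy.linalg import logm,expm
def pose(p,az,tilt=0):
    a=np.radians(az);y=np.array([np.cos(a),np.sin(a),0]);z=np.array([0,0,-1.]);R=np.c_[np.cross(y,z),y,z]
    T=np.eye(4);T[:3,:3]=R@Ro.from_euler('x',tilt,degrees=True).as_matrix();T[:3,3]=p;return T
def now():
    s=env.sense();q=s['tool_rot'];T=np.eye(4);T[:3,:3]=Ro.from_quat(q[[1,2,3,0]]).as_matrix();T[:3,3]=s['position'];return T
def plan(T0,T1,v=45,w=8):
    D=np.linalg.inv(T0)@T1;rv=Ro.from_matrix(D[:3,:3]).as_rotvec(degrees=True)
    N=int(max(1,np.ceil(np.linalg.norm(D[:3,3])/v),np.ceil(np.linalg.norm(rv)/w)))
    while 1:
        I=np.real(expm(np.real(logm(D))/N)); n=np.linalg.norm
        if n(I[:3,3])<=v+.1: break
        N+=1
    print(N,'rows travel',(I[:3,3]/10).round(2),'rot',Ro.from_matrix(I[:3,:3]).as_rotvec(degrees=True).round(2));return T1
E
python3 - <<'E'
from h import *
T=plan(now(),pose([500,-280.5,235],-15.4));plan(T,pose([500,-280.5,112],-15.4))
t=load('top');C=cloud(t);hsv=cv2.cvtColor(t['img'],cv2.COLOR_RGB2HSV)
m=np.zeros((384,512),np.uint8);m[145:215,120:195]=255
m&=((hsv[...,0]>100)&(hsv[...,0]<130)&(hsv[...,1]>130)).astype(np.uint8)*255
n,l,st,ce=cv2.connectedComponentsWithStats(m);k=1+np.argmax(st[1:,4]);m=(l==k).astype(np.uint8);print(st[k])
P=C[cv2.erode(m,np.ones((3,3)))>0];P=P[(t['depth'][cv2.erode(m,np.ones((3,3)))>0]>0)]
for _ in range(5):
    A=np.c_[P[:,:2],np.ones(len(P))];c=np.linalg.lstsq(A,P[:,2],rcond=None)[0];r=P[:,2]-A@c;P=P[abs(r)<max(2.5*r.std(),1)]
nrm=np.array([-c[0],-c[1],1]);nrm/=np.linalg.norm(nrm);print('n',nrm,'tilt',np.arccos(nrm[2]),'az',np.degrees(np.arctan2(-nrm[1],-nrm[0])),r.std(),len(P))
ys,xs=np.nonzero(m);cc,d=ray(t,np.c_[xs,ys]);s=((c[2]+c[:2]@cc[:2]-cc[2])/(d[:,2]-d[:,:2]@c[:2]));Q=cc+d*s[:,None]
np.save('/tmp/Q.npy',Q)
print(cv2.minAreaRect(Q[:,:2].astype(np.float32)))
print([ (Q[i]).round(1).tolist() for i in (Q[:,0].argmin(),Q[:,0].argmax(),Q[:,1].argmin(),Q[:,1].argmax())])
E
```

```text
24 rows travel [-4.29 -0.74  0.  ] rot [-0.    0.    3.84]
3 rows travel [0.  0.  4.1] rot [ 0.  0. -0.]
[133 160  45  41 804]
n [-0.33050779  0.00667151  0.94377968] tilt 0.33691288815912274 az -1.1563954887630448 2.8178072939059176 540
((522.1031494140625, 305.8865966796875), (137.10592651367188, 162.77239990234375), 1.0655667781829834)
[[452.8, 345.4, 39.6], [592.0, 234.4, 89.2], [500.5, 224.1, 57.2], [455.3, 386.0, 40.2]]
```

Call:
step_arm(travel=[[-4.29,-0.74,0],[-4.29,-0.74,0],[-4.29,-0.74,0],[-4.29,-0.74,0],[-4.29,-0.74,0],[-4.29,-0.74,0],[-4.29,-0.74,0],[-4.29,-0.74,0]], rot=[[0,0,3.84],[0,0,3.84],[0,0,3.84],[0,0,3.84],[0,0,3.84],[0,0,3.84],[0,0,3.84],[0,0,3.84]], gripper=0.1)

```text
time: 0.9
position: [415.9, 377.3, 235.9]
tool_rot: [-0.0, 0.376, 0.926, -0.0]
force: [0.5, 0.7, -1.0]
grip_width: 0.45
finger_force: 0.0
```

Call:
step_arm(travel=[[-4.29,-0.74,0],[-4.29,-0.74,0],[-4.29,-0.74,0],[-4.29,-0.74,0],[-4.29,-0.74,0],[-4.29,-0.74,0],[-4.29,-0.74,0],[-4.29,-0.74,0]], rot=[[0,0,3.84],[0,0,3.84],[0,0,3.84],[0,0,3.84],[0,0,3.84],[0,0,3.84],[0,0,3.84],[0,0,3.84]])

```text
time: 1.7
position: [547.9, 59.5, 235.9]
tool_rot: [-0.0, 0.608, 0.794, -0.0]
force: [0.5, 0.6, 0.3]
grip_width: 0.448
finger_force: 0.0
```

Call:
step_arm(travel=[[-4.29,-0.74,0],[-4.29,-0.74,0],[-4.29,-0.74,0],[-4.29,-0.74,0],[-4.29,-0.74,0],[-4.29,-0.74,0],[-4.29,-0.74,0],[-4.29,-0.74,0]], rot=[[0,0,3.84],[0,0,3.84],[0,0,3.84],[0,0,3.84],[0,0,3.84],[0,0,3.84],[0,0,3.84],[0,0,3.84]])

```text
time: 2.5
position: [499.0, -281.1, 235.9]
tool_rot: [-0.0, 0.797, 0.604, -0.0]
force: [-0.0, 0.1, -0.6]
grip_width: 0.45
finger_force: 0.0
```

Call:
step_arm(travel=[[0,0.1,4.1],[0,0,4.1],[0,0,4.1],[0,0,0]], rot=[[0,0,0],[0,0,0],[0,0,0],[0,0,0]])

```text
time: 2.9
position: [497.3, -277.9, 105.8]
tool_rot: [-0.006, 0.796, 0.605, -0.002]
force: [-0.4, 0.4, -0.3]
grip_width: 0.449
finger_force: 0.0
```

```bash
python3 - <<'E'
from h import *
s=snap('side')
cv2.imwrite('pics/s1.png',cv2.resize(s['img'][160:280,230:350,::-1],(600,600),interpolation=2))
E
```

```text
(no output)
```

View pics/s1.png

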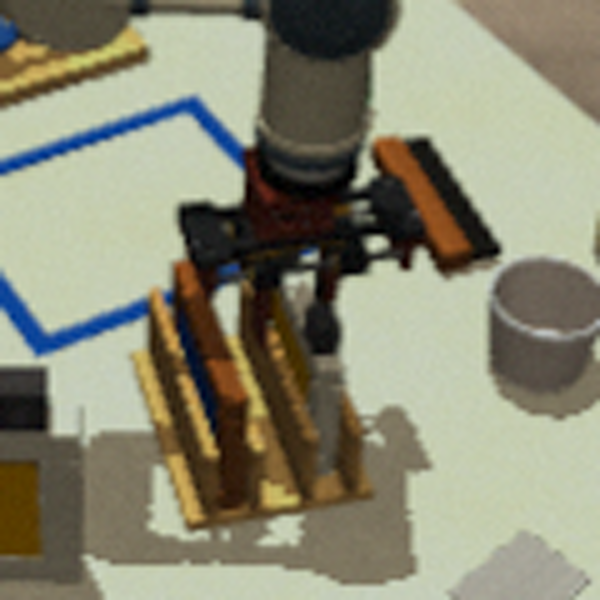

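The fingers at (265,300) and (325,290) in this crop straddle the bar behind the near knuckle (320,330). The brown screen at (210,330) is clear, so I close the gripper.

Call:
step_arm(travel=[[0,0,0],[0,0,0],[0,0,0],[0,0,0],[0,0,0],[0,0,0],[0,0,0],[0,0,0]], rot=[[0,0,0],[0,0,0],[0,0,0],[0,0,0],[0,0,0],[0,0,0],[0,0,0],[0,0,0]], gripper=1, squeeze=45)

```text
time: 3.75
position: [502.1, -280.4, 116.7]
tool_rot: [0.002, 0.796, 0.605, 0.001]
force: [0.5, -0.9, 5.8]
grip_width: 0.222
finger_force: 45.0
```

Call:
step_arm(travel=[[0,0,-2],[0,0,-2.5],[0,0,-2.5],[0,0,-2.5],[0,0,-2.5],[0,0,-1.5],[0,0,0]], rot=[[0,0,0],[0,0,0],[0,0,0],[0,0,0],[0,0,0],[0,0,0],[0,0,0]])

```text
time: 4.45
position: [501.4, -280.2, 251.4]
tool_rot: [0.002, 0.796, 0.605, 0.001]
force: [0.3, -0.9, -2.4]
grip_width: 0.222
finger_force: 45.0
```

```bash
python3 - <<'E'
from h import *
t=snap('top');s=snap('side');print(env.sense()['position'],env.sense()['qpos'])
cv2.imwrite('pics/s2.png',np.hstack([cv2.resize(s['img'][130:280,200:350,::-1],(400,400)),cv2.resize(t['img'][130:280,230:380,::-1],(400,400))]))
T=plan(now(),pose([400,0,240],0))
plan(T,pose([400,0,240],0,-56))
E
```

```text
[ 500.73148563 -279.71075978  247.72684721] [-5.68735819e-01  2.29324691e-02  1.28178333e+00 -5.51690614e-06
  1.83782832e+00 -2.98283367e-01]
7 rows travel [ 3.74 -2.04  0.11] rot [-0.01 -0.   -2.21]
7 rows travel [0. 0. 0.] rot [-8.  0.  0.]
```

View pics/s2.png

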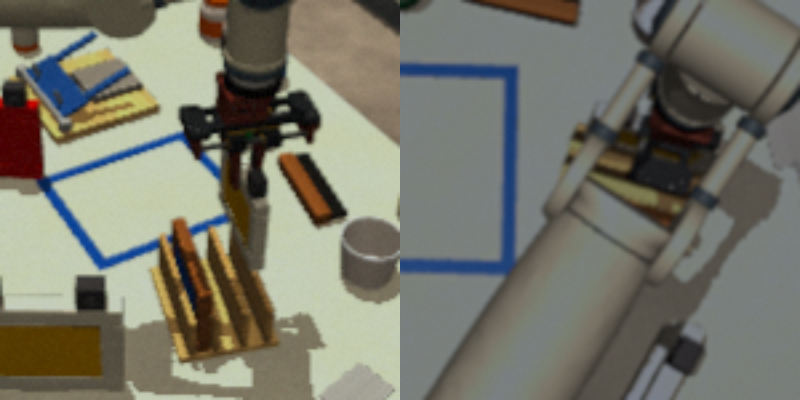

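The picture shows the white screen lifted clear of the rack at (245,225), with the brown one still in its slot. Now I carry it over the patch and tilt.

```bash
python3 - <<'E'
from h import *
T=plan(now(),pose([470,-2,230],0))
plan(T,pose([470,-2,160],0,-59))
E
```

```text
7 rows travel [ 3.86 -1.05  0.25] rot [-0.01 -0.   -2.21]
8 rows travel [ 0.   -0.4   0.82] rot [-7.38  0.    0.  ]
```

Call:
step_arm(travel=[[3.86,-1.05,0],[3.86,-1.05,0],[3.86,-1.05,0],[3.86,-1.05,0],[3.86,-1.05,0],[3.86,-1.05,0],[3.86,-1.05,0]], rot=[[0,0,-2.21],[0,0,-2.21],[0,0,-2.21],[0,0,-2.21],[0,0,-2.21],[0,0,-2.21],[0,0,-2.21]])

```text
time: 5.25
position: [468.9, -0.7, 246.3]
tool_rot: [-0.001, 0.707, 0.707, -0.001]
force: [-0.3, 0.2, -3.1]
grip_width: 0.224
finger_force: 45.0
```

Call:
step_arm(travel=[[0,-0.4,0.8],[0,-0.4,0.8],[0,-0.4,0.8],[0,-0.4,0.8],[0,-0.4,0.8],[0,-0.4,0.8],[0,-0.4,0.8],[0,-0.4,0.8]], rot=[[-7.38,0,0],[-7.38,0,0],[-7.38,0,0],[-7.38,0,0],[-7.38,0,0],[-7.38,0,0],[-7.38,0,0],[-7.38,0,0]])

```text
time: 6.05
position: [563.2, -3.3, 181.5]
tool_rot: [0.329, 0.626, 0.626, 0.329]
force: [0.6, 0.1, -2.4]
grip_width: 0.226
finger_force: 45.0
```

```bash
python3 - <<'E'
from h import *
s=snap('side');T=now();print(T.round(3),env.sense()['qpos'],env.sense()['force'])
g=T@np.array([0,0,-5,1]);e=T@np.array([0,-10,104,1]);print('far edge',e)
plan(T,pose([470,-2,80],0,-59));plan(T,pose([470,-2,68],0,-59))
E
```

```text
[[ 1.00000e-03  5.69000e-01  8.22000e-01  5.62598e+02]
 [ 1.00000e+00 -2.00000e-03  0.00000e+00 -3.38300e+00]
 [ 2.00000e-03  8.22000e-01 -5.69000e-01  1.73361e+02]
 [ 0.00000e+00  0.00000e+00  0.00000e+00  1.00000e+00]] [-0.13089422 -0.85291975  2.3189849   0.16365405  0.72122717 -0.19646781] [-0.79851625 -0.0787244  -8.00002823]
far edge [642.39783544  -3.33606105 105.92236863   1.        ]
3 rows travel [ 0.04 -4.3  -0.86] rot [-1.24 -0.   -0.03]
4 rows travel [ 0.03 -3.47 -0.49] rot [-0.93 -0.   -0.03]
```

```bash
python3 - <<'E'
from h import *
t=load('top');hsv=cv2.cvtColor(t['img'],cv2.COLOR_RGB2HSV)
print(onz(t,[[240,150],[210,155],[208,232],[274,155],[272,231]],0).round(),'jar',onz(t,[[230,133]],0).round(),'squ',onz(t,[[275,137],[255,130]],0).round())
T=plan(now(),pose([555,-2,115],0,-57))
plan(T,pose([550,-2,68],0,-58))
E
```

```text
[[ 662.    4.    0.]
 [ 639.  118.    0.]
 [ 346.  112.    0.]
 [ 646. -126.    0.]
 [ 356. -123.    0.]] jar [[729.  45.   0.]] squ [[ 718. -129.    0.]
 [ 744.  -51.    0.]]
2 rows travel [ 0.07 -2.63  1.33] rot [-0.85 -0.01 -0.05]
2 rows travel [ 0.   -2.11  1.06] rot [-0.5  0.  -0. ]
```

Call:
step_arm(travel=[[0.05,-1.75,0.9],[0.05,-1.75,0.9],[0.05,-1.75,0.9],[0,0,0]], rot=[[-0.6,0,0],[-0.6,0,0],[-0.6,0,0],[0,0,0]])

```text
time: 6.5
position: [558.4, -1.3, 116.7]
tool_rot: [0.333, 0.623, 0.623, 0.335]
force: [-1.0, 0.4, -3.0]
grip_width: 0.226
finger_force: 45.0
```

```bash
cat >> h.py <<'E'
def st():
    T=now();s=env.sense();e=np.degrees(np.arcsin(-T[2,2]));print('p',T[:3,3].round(1),'elev',e.round(2),'yaz',np.degrees(np.arctan2(T[1,1],T[0,1])).round(2),'far edge',(T@np.array([0,-10,104,1]))[:3].round(1),'q',s['qpos'].round(3),'F',s['force'].round(1),'w',s['grip_width']);return T
E
python3 - <<'E'
from h import *
T=st();plan(T,pose([550,-2,68],0,-58))
E
```

```text
p [558.4  -1.3 116.7] elev 33.64 yaz -0.12 far edge [639.5  -1.1  50.8] q [-0.129 -0.854  2.429  0.195  0.595 -0.232] F [-1.   0.4 -3. ] w 0.2255934839163034
2 rows travel [-0.04 -2.27  0.98] rot [-0.82 -0.05 -0.03]
```

Call:
step_arm(travel=[[0,-1.2,2],[0,-1.2,2],[0,0,0]], rot=[[2.2,0,0],[2.2,0,0],[0,0,0]])

```text
time: 6.8
position: [580.2, -1.5, 79.0]
tool_rot: [0.311, 0.635, 0.635, 0.312]
force: [0.1, 0.9, -4.0]
grip_width: 0.226
finger_force: 45.0
```

```bash
python3 - <<'E'
from h import *
T=st();plan(T,pose([575,-2,75],0,-52))
E
```

```text
p [580.2  -1.5  79. ] elev 37.79 yaz -0.06 far edge [656.2  -1.4   7.4] q [-0.114 -0.66   2.358  0.178  0.542 -0.222] F [ 0.1  0.9 -4. ] w 0.22626310938190763
1 rows travel [-0.05 -0.63 -0.16] rot [ 0.21 -0.07 -0.04]
```

Call:
step_arm(travel=[[0,-0.5,0.3],[0,0,0],[0,0,0]], rot=[[-1,0,0],[0,0,0],[0,0,0]])

```text
time: 7.1
position: [580.2, -1.8, 77.9]
tool_rot: [0.319, 0.631, 0.631, 0.32]
force: [-0.2, -0.4, -3.1]
grip_width: 0.221
finger_force: 45.0
```

```bash
python3 - <<'E'
from h import *
s=snap('side');T=st()
cv2.imwrite('pics/s3.png',cv2.resize(s['img'][130:270,180:340,::-1],(640,560),interpolation=2))
E
```

```text
p [580.5  -1.8  78.4] elev 36.25 yaz -0.03 far edge [658.4  -1.7   8.9] q [-0.116 -0.672  2.379  0.194  0.507 -0.239] F [-0.9 -0.2 -2.7] w 0.2244934324727318
```

View pics/s3.png

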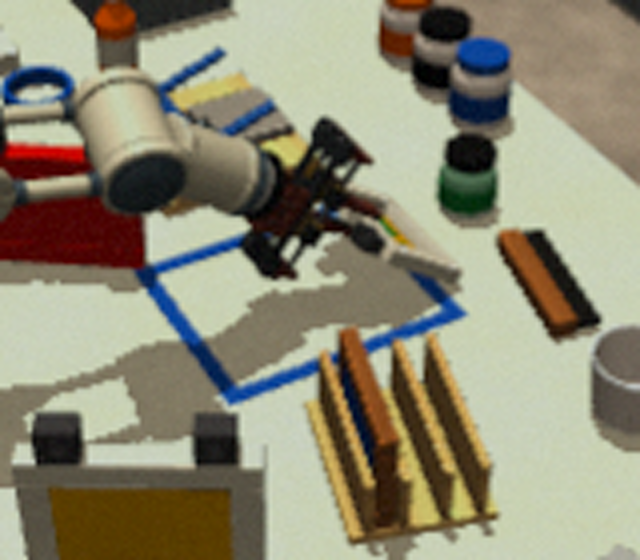

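The screen is held tilted, well side up, with its far edge (450,275) just above the bench near the patch's far line and clear of the jar and squeegee. I'll lower it the last bit and open.

Call:
step_arm(travel=[[0,-0.7,-0.1],[0,-0.7,-0.1],[0,0,0],[0,0,0]], rot=[[0,0,0],[0,0,0],[0,0,0],[0,0,0]])

```text
time: 7.55
position: [571.5, -1.9, 69.8]
tool_rot: [0.321, 0.63, 0.63, 0.321]
force: [-2.0, -0.1, 4.3]
grip_width: 0.223
finger_force: 45.0
```

```bash
python3 - <<'E'
from h import *
st()
E
```

```text
p [571.5  -1.9  69.8] elev 36.04 yaz -0.01 far edge [ 6.497e+02 -1.900e+00  6.000e-01] q [-0.12  -0.703  2.415  0.203  0.5   -0.249] F [-2.  -0.1  4.3] w 0.2228903028953046
```

Call:
step_arm(travel=[[0,0,0],[0,0,0],[0,0,0],[0,0,0],[0,0,0],[0,0,0],[0,0,0]], rot=[[0,0,0],[0,0,0],[0,0,0],[0,0,0],[0,0,0],[0,0,0],[0,0,0]], gripper=-1)

```text
time: 8.25
position: [570.4, -1.7, 66.9]
tool_rot: [0.319, 0.631, 0.631, 0.319]
force: [0.5, 0.5, -1.3]
grip_width: 0.826
finger_force: 0.6
```

```bash
python3 - <<'E'
from h import *
s=snap('side');T=st()
cv2.imwrite('pics/s4.png',cv2.resize(s['img'][150:230,220:320,::-1],(700,560),interpolation=2))
E
```

```text
p [570.4  -1.7  67. ] elev 36.33 yaz -0.03 far edge [648.3  -1.7  -2.7] q [-0.12  -0.701  2.417  0.203  0.502 -0.249] F [-0.3 -0.6 -2.2] w 0.8684132297899108
```

View pics/s4.png

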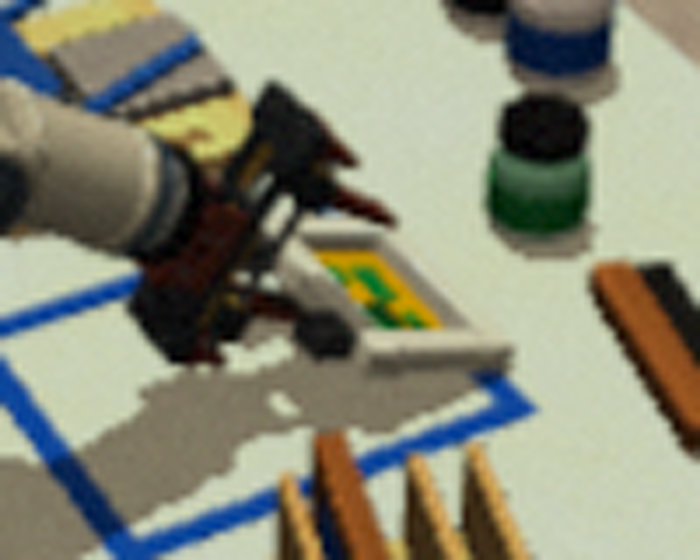

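The bar now rests on the lower finger, with the well and its green motif facing up. I withdraw that finger from under it, keeping the tip low while the tool steepens.

```bash
python3 - <<'E'
from h import *
T=now();L=np.array([0,-50,14,1.]);w=(T@L)[:3]
def tgt(d,tilt):
    P=pose([0,0,0],0,tilt);P[:3,3]=w+d-(P@L)[:3];return P
A=tgt([-15,0,-6],-48);B=tgt([-50,0,-4],-35);print(w,A[:3,3],B[:3,3])
plan(T,A,v=12,w=3);plan(A,B,v=10,w=3)
plan(B,pose(B[:3,3]+[-10,0,170],0,0))
E
```

```text
[552.08885316  -1.70964182  18.39111153] [560.14135592  -1.70964182  58.91618129] [535.01638527  -1.70964182  54.53806196]
2 rows travel [ 0.   -0.63 -0.16] rot [ 2.84 -0.02 -0.01]
5 rows travel [ 0.   -0.43 -0.28] rot [ 2.6  0.  -0. ]
5 rows travel [ 0.    1.05 -3.29] rot [7. 0. 0.]
```

Call:
step_arm(travel=[[0,-0.63,-0.16],[0,-0.63,-0.16],[0,-0.43,-0.28],[0,-0.43,-0.28],[0,-0.43,-0.28],[0,-0.43,-0.28],[0,-0.43,-0.28],[0,0,0]], rot=[[2.84,0,0],[2.84,0,0],[2.6,0,0],[2.6,0,0],[2.6,0,0],[2.6,0,0],[2.6,0,0],[0,0,0]])

```text
time: 9.1
position: [536.1, -1.8, 56.6]
tool_rot: [0.213, 0.674, 0.674, 0.214]
force: [0.1, -0.1, 0.8]
grip_width: 0.999
finger_force: 0.0
```

```bash
python3 - <<'E'
from h import *
s=snap('side');T=st();print((T@np.array([0,-50,14,1])).round(1))
C=cloud(s)
hsv=cv2.cvtColor(s['img'],cv2.COLOR_RGB2HSV)
# yellow mesh of screen
m=np.zeros((384,512),bool);m[170:215,240:300]=1
m&=(hsv[...,0]>10)&(hsv[...,0]<35)&(hsv[...,1]>150)
P=C[m];print(len(P),np.median(P,0),np.linalg.lstsq(np.c_[P[:,:2]-P[:,:2].mean(0),np.ones(len(P))],P[:,2],rcond=None)[0])
plan(T,pose([T[0,3]-25,-2,T[2,3]+140],0,-10))
E
```

```text
p [535.9  -1.8  55.9] elev 54.85 yaz -0.01 far edge [587.6  -1.7 -34.9] q [-0.105 -0.597  2.237  0.078  0.892 -0.135] F [0.7 0.  0.2] w 0.9983212819867885
[503.1  -1.8  15.7   1. ]
176 [588.19780575   3.34756462   5.07310969] [-0.85237668  0.04265587 38.73085984]
4 rows travel [-0.    0.96 -3.45] rot [ 6.29 -0.01  0.  ]
```

Call:
step_arm(travel=[[0,0,-4],[0,0,-4],[0,1,-3.5],[0,1,-3.5],[0,1,-3.5],[0,0,0]], rot=[[0,0,0],[0,0,0],[7,0,0],[7,0,0],[7,0,0],[7,0,0]])

```text
time: 9.75
position: [468.3, -2.0, 234.2]
tool_rot: [0.047, 0.705, 0.706, 0.046]
force: [0.1, -0.6, 0.6]
grip_width: 0.996
finger_force: 0.0
```

Call:
step_arm(travel=[[4.5,0,0],[4.5,0,0],[4.5,0,0],[0,0,0]], rot=[[0,0,0],[0,0,0],[0,0,0],[0,0,0]])

```text
time: 10.15
position: [466.0, 137.8, 225.8]
tool_rot: [0.042, 0.703, 0.708, 0.044]
force: [0.5, -0.5, 1.6]
grip_width: 0.998
finger_force: 0.0
```

```bash
python3 - <<'E'
from h import *
s=snap('side');t=snap('top');T=st()
cv2.imwrite('pics/t5.png',np.hstack([cv2.resize(s['img'][140:240,220:320,::-1],(400,400)),cv2.resize(t['img'][110:250,120:260,::-1],(400,400),interpolation=2)]))
E
```

```text
p [466.3 133.9 226.1] elev 82.98 yaz 0.17 far edge [469.1 133.9 121.7] q [ 0.228 -0.329  1.641 -0.027  1.71   0.22 ] F [-0.6 -1.3 -0. ] w 0.9991191493189094
```

View pics/t5.png

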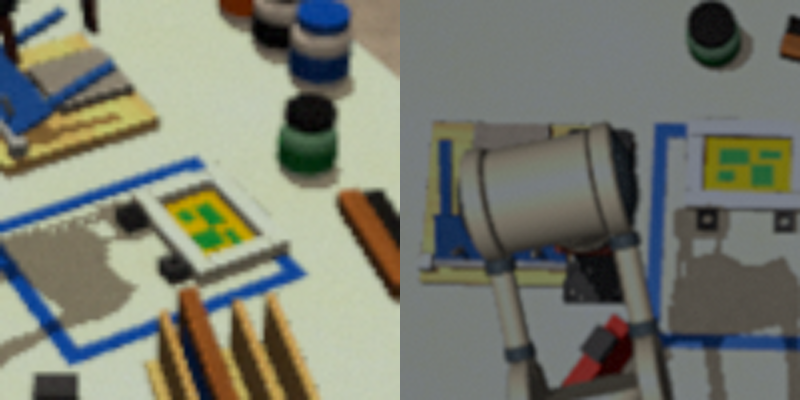

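The screen lies flat on the bench, well side up and released. Its mesh is at crop (215,225) in the side view, with the knuckles toward the robot; in the top crop the knuckles are at (707,220) and (785,220). Now I measure it and the press.

```bash
cat >> h.py <<'E'
def dark(s,u0,v0,r=11,thr=None):
    g=s['img'].max(2).astype(float);w=g[v0-r:v0+r+1,u0-r:u0+r+1]
    th=(w.min()+np.median(w))/2 if thr is None else thr
    m=(w<th).astype(np.uint8);m=cv2.morphologyEx(m,cv2.MORPH_CLOSE,np.ones((3,3)))
    n,l,st_,ce=cv2.connectedComponentsWithStats(m);k=1+np.argmax(st_[1:,4]);c=ce[k]+[u0-r,v0-r]
    return c,st_[k]
E
python3 - <<'E'
from h import *
t=load('top');s=load('side')
for n,S,pts in(('t',t,[(227,187),(255,187)]),('s',s,[(253,194),(264,207)])):
    c=[dark(S,*p,r=9) for p in pts];print(n,c)
    uv=[x[0] for x in c];P=onz(S,uv,20);print(P.round(1),(P.mean(0)).round(1),np.linalg.norm(P[0]-P[1]).round(1),np.degrees(np.arctan2(*(P[0]-P[1])[:2])).round(2))
hsv=cv2.cvtColor(t['img'],cv2.COLOR_RGB2HSV)
m=np.zeros((384,512),bool);m[145:190,215:275]=1;m&=(hsv[...,0]>15)&(hsv[...,0]<85)&(hsv[...,1]>120)
v,u=np.nonzero(m);print(u.min(),u.max(),v.min(),v.max(),onz(t,[[u.min()-.5,v.min()-.5],[u.max()+.5,v.max()+.5]],4).round(1))
g=t['img'].max(2);print(g[178:197,218:265][:, ::1])
E
```

```text
t [(array([227.125, 186.375]), array([ 6,  5,  8,  8, 56], dtype=int32)), (array([254.7       , 186.32857143]), array([ 4,  5, 12,  9, 70], dtype=int32))]
[[514.9  46.2  20. ]
 [517.6 -55.7  20. ]] [516.2  -4.7  20. ] 101.9 -1.56
s [(array([252.90909091, 194.21818182]), array([ 5,  5, 10,  9, 55], dtype=int32)), (array([264.45714286, 206.42857143]), array([ 4,  0, 15, 13, 70], dtype=int32))]
[[510.4  34.   20. ]
 [515.2 -64.5  20. ]] [512.8 -15.2  20. ] 98.7 -2.8
226 256 158 176 [[629.7  57.9   4. ]
 [558.8 -61.5   4. ]]
[[127 130 135 136 136 136 135 138 138 138 138 139 139 139 136 136 134 135
  136 136 136 136 134 136 135 135 133 133 133 134 133 134 134 134 132 133
  132 131 132 131 132 129 131 127 107 102 121]
 [126 131 135 138 137 137 137 136 136 137 136 137 137 137 137 138 137 138
  137 137 138 136 138 136 137 138 137 138 137 139 138 139 138 138 138 138
  139 138 137 136 136 134 135 131 113 105 122]
 [127 130 134 135 136 135 137 137 137 131 129 135 136 137 137 136 138 137
  136 137 136 136 137 137 138 136 138 136 137 137 137 137 137 137 138 137
  137 137 137 137 136 137 137 133 1
[... 2432 characters left out ...]
126 125 125 127 126 126 126 125 124 126 126 126 126 128 127 127 127
  128 128 128 128 126 126 126 125 126 126 125]
 [ 88  83  86  86 102 120 124 123 123 123 123 122 106  91 101 120 125 126
  127 126 126 125 126 125 125 126 125 126 125 126 127 125 126 126 125 125
  126 127 126 126 126 126 126 125 126 126 126]
 [ 88  85  84  88 105 125 129 127 127 128 128 126 107  90 104 124 127 126
  126 125 126 126 126 126 125 126 125 126 124 125 125 126 126 125 126 126
  124 125 125 126 126 126 125 125 125 125 126]
 [ 87  82  83  86 103 123 127 125 127 127 126 120 100  88 103 124 128 125
  125 126 127 125 126 127 126 125 124 126 125 125 127 126 125 126 125 126
  127 126 127 125 125 125 126 125 125 125 125]]
```

```bash
python3 - <<'E'
from h import *
t=load('top')
P=onz(t,[[227,186.1],[254.1,187.05]],10);print(P.round(1),P.mean(0).round(1),np.linalg.norm(P[0]-P[1]));d=P[0]-P[1];az=np.degrees(np.arctan2(-d[0],d[1]));print('screen x az',az)
a=np.radians(az);g=P.mean(0)+25*np.array([np.cos(a),np.sin(a),0]);print('bar centre',g)
T=st();A=plan(T,pose([g[0],g[1],90],az));plan(A,pose([g[0],g[1],20],az))
E
```

```text
[[517.9  47.5  10. ]
 [516.9 -53.5  10. ]] [517.4  -3.   10. ] 100.97215679790185
screen x az -0.5887134549520477
bar centre [542.40378223  -3.25727024  10.        ]
p [466.3 133.9 226.1] elev 82.98 yaz 0.17 far edge [469.1 133.9 121.7] q [ 0.228 -0.329  1.641 -0.027  1.71   0.22 ] F [-0.6 -1.3 -0. ] w 0.9991191493189094
5 rows travel [-2.74  1.33  2.83] rot [ 1.4  -0.01  0.15]
2 rows travel [0.  0.  3.5] rot [0. 0. 0.]
```

Call:
step_arm(travel=[[-2.74,1.33,2.6],[-2.74,1.33,2.6],[-2.74,1.33,2.6],[-2.74,1.33,2.6],[-2.74,1.33,2.6],[0,0,0],[0,0,0]], rot=[[1.4,0,0.15],[1.4,0,0.15],[1.4,0,0.15],[1.4,0,0.15],[1.4,0,0.15],[0,0,0],[0,0,0]], gripper=0)

```text
time: 10.95
position: [541.0, -5.9, 101.0]
tool_rot: [-0.001, 0.713, 0.701, 0.0]
force: [-0.3, 0.6, 0.1]
grip_width: 0.504
finger_force: 0.0
```

```bash
python3 - <<'E'
from h import *
T=st();A=plan(T,pose([542.4,-3,28],-.6),v=25)
E
```

```text
p [541.   -5.9 101. ] elev 89.87 yaz -0.94 far edge [530.9  -5.6  -3. ] q [-0.075 -0.05   1.614  0.002  1.579 -0.059] F [-0.3  0.6  0.1] w 0.5041493955408877
3 rows travel [0.1  0.05 2.43] rot [-0.02 -0.03 -0.11]
```

Call:
step_arm(travel=[[0.1,0.05,2.4],[0.1,0.05,2.4],[0.1,0.05,2.2],[0,0,0],[0,0,0],[0,0,0]], rot=[[0,0,-0.1],[0,0,-0.1],[0,0,-0.1],[0,0,0],[0,0,0],[0,0,0]])

```text
time: 11.55
position: [544.2, -0.9, 34.4]
tool_rot: [0.001, 0.71, 0.704, 0.002]
force: [1.1, 0.2, -0.0]
grip_width: 0.5
finger_force: 0.0
```

```bash
python3 - <<'E'
from h import *
T=st()
for i in range(4): env.snapshot('top');print(env.sense()['position'].round(1))
E
```

```text
p [544.2  -0.9  34.4] elev 89.75 yaz -0.42 far edge [534.6  -0.7 -69.6] q [-6.500e-02 -6.000e-03  1.691e+00  1.000e-03  1.452e+00 -5.800e-02] F [ 1.1  0.2 -0. ] w 0.500265026803058
[544.2  -1.   34.3]
[544.1  -1.   33.9]
[543.9  -1.   33.5]
[543.7  -1.1  33.1]
```

Call:
step_arm(travel=[[0,0,0.6],[0,0,0.5],[0,0,0],[0,0,0],[0,0,0],[0,0,0]], rot=[[0,0,0],[0,0,0],[0,0,0],[0,0,0],[0,0,0],[0,0,0]])

```text
time: 12.35
position: [543.1, -1.0, 20.9]
tool_rot: [-0.0, 0.71, 0.704, 0.001]
force: [0.8, -1.0, 0.4]
grip_width: 0.503
finger_force: 0.0
```

Good depth. Close.

Call:
step_arm(travel=[[0,0,0],[0,0,0],[0,0,0],[0,0,0],[0,0,0],[0,0,0]], rot=[[0,0,0],[0,0,0],[0,0,0],[0,0,0],[0,0,0],[0,0,0]], gripper=1, squeeze=58)

```text
time: 12.95
position: [543.1, -1.0, 20.8]
tool_rot: [-0.0, 0.71, 0.704, 0.001]
force: [0.9, -0.5, -0.0]
grip_width: 0.241
finger_force: 58.0
```

```bash
python3 - <<'E'
from h import *
st()
E
```

```text
p [543.1  -1.   20.8] elev 89.91 yaz -0.43 far edge [533.2  -0.7 -83.2] q [-6.500e-02  6.000e-03  1.704e+00  1.000e-03  1.431e+00 -5.800e-02] F [ 0.9 -0.5 -0. ] w 0.2409657388619511
```

Call:
step_arm(travel=[[0,0,-1.5],[0,0,-3],[0,0,-3],[0,0,-3],[0,0,-3],[0,0,-3],[0,0,0],[0,0,0]], rot=[[0,0,0],[0,0,0],[0,0,0],[0,0,0],[0,0,0],[0,0,0],[0,0,0],[0,0,0]])

```text
time: 13.75
position: [543.0, -1.3, 185.7]
tool_rot: [-0.0, 0.71, 0.704, 0.001]
force: [-0.6, -0.0, -2.5]
grip_width: 0.24
finger_force: 58.0
```

```bash
python3 - <<'E'
from h import *
st();t=snap('top');s=snap('side')
C=cloud(t)
hsv=cv2.cvtColor(t['img'],cv2.COLOR_RGB2HSV)
m=np.zeros((384,512),np.uint8);m[145:215,120:195]=255
m&=((hsv[...,0]>100)&(hsv[...,0]<130)&(hsv[...,1]>130)).astype(np.uint8)*255
n,l,q,ce=cv2.connectedComponentsWithStats(m);k=1+np.argmax(q[1:,4]);m=(l==k).astype(np.uint8);print('blue',q[k])
g=t['img'].max(2);np.set_printoptions(linewidth=250);print(g[192:206,132:180])
E
```

```text
p [543.   -1.3 185.7] elev 89.92 yaz -0.44 far edge [533.1  -1.   81.7] q [-6.600e-02 -6.700e-02  1.480e+00  1.000e-03  1.728e+00 -5.800e-02] F [-0.6 -0.  -2.5] w 0.24028725848463905
blue [132 160  46  41 804]
[[ 88  84  83  84  83  83  84  85  86  86  86  85  85  87  85  84  84  86  85  87  87  87  86  87  88  89  87  88  87  88  88  88  89  88  88  91  90  90  89  89  88  89  90  89  91  81  50  85]
 [ 88  84  83  83  85  84  85  86  86  86  87  86  86  85  85  85  86  86  87  87  89  87  88  88  88  88  89  87  88  86  88  89  89  89  89  90  91  90  90  89  90  88  89  91  92  81  49  84]
 [ 88  86  83  84  84  85  84  85  85  85  86  85  85  85  86  85  85  86  86  89  87  86  86  87  90  89  88  89  88  89  88  90  92  90  91  92  91  90  90  90  89  88  89  90  92  83  52  84]
 [ 89  85  85  84  86  85  84  81  79  79  82  85  87  86  85  85  87  87  88  89  88  88  86  89  89  88  88  88  89  88  89  91  91  90  93  91  90  89  89  90  90  90  89  91  91  82  51  86]
 [ 85  85  85  85  85  82  79  72  62  61  70  80  88  86  86  86  86  88  88  88  87  87  86  89  89  89  89 
[... 1140 characters left out ...]
2 114 117 117 118 115 117 116 116 114 114 113 109 106 104 106 107 105 104 102 103 106 103 100 101 100 101  90  87]
 [ 71  89 101 104 102  97  88  84  84  86  86  86  87  88  88  89  89  86  86  88  88  89  89  89  91  91  91  90  90  89  89  88  85  87  87  89  89  91  92  92  90  91  92  92  92  95  89  91]
 [ 76  99 119 124 122 113 101  93  95  96  97  96  96  97  97  98  98  93  92  92  92  93  93  93  94  94  95  92  92  94  94  94  95  94  94  95  96  97  97  95  86  84  86  87  87  86  85  90]
 [101 111 122 127 125 125 121 118 118 119 119 119 120 119 121 120 119 118 117 117 116 118 119 118 118 119 119 119 117 118 118 119 120 119 120 120 119 120 121 115 104 100 103 102 101 102 103 103]]
```

```bash
python3 - <<'E'
from h import *
t=load('top');im=t['img'].astype(float)
b=im[...,2]; r=im[...,0]
# front edge of board: yellow (r-b large) -> table ; subpixel per column
d=(r-b)
def edge(col,lo,hi):
    p=d[lo:hi,col];th=(p.max()+p[-1])/2;k=np.nonzero(p>th)[0].max();return lo+k+(p[k]-th)/(p[k]-p[k+1])
uv=[(c,edge(c,203,216)) for c in range(131,186)]
P=onz(t,uv,18);k=np.polyfit(P[:,1],P[:,0],1)
for _ in range(3):
    res=P[:,0]-np.polyval(k,P[:,1]);P=P[abs(res)<1.5];k=np.polyfit(P[:,1],P[:,0],1)
print('front edge yaw',np.degrees(np.arctan(-k[0])),'x at y=300',np.polyval(k,300),len(P))
# left/right edge of the board rows 155..200
def lr(row):
    p=d[row,118:200];th=12;return None
for row in (155,165,175,185,195,203,206): print(row,d[row,118:136].astype(int),d[row,176:196].astype(int))
E
```

```text
front edge yaw 0.07093815154576683 x at y=300 423.46154143807996 55
155 [-4 -4 -6 -7 -8 -9 -7 -5 -5 -7 -8 -7 -2 25 43 45 44 44] [49 49 49 48 47 47 46 48 47 47 48 48 41 16  3 -1 -3 -3 -4 -3]
165 [ -7  -8  -6  -7  -5  -5  -5  -7  -7  -8  -7  -2  20  37  33  -9 -58 -74] [13 33 32 35 42 45 45 41 34 32 33 33 29 14  4 -2 -6 -7 -7 -3]
175 [ -4  -5  -5  -3  -4  -6  -5  -7  -8  -8  -5  15  40  45  40  10 -46 -73] [17 38 45 46 47 46 42 36 37 37 36 32 16  3 -4 -5 -4 -3 -2 -1]
185 [ -3  -3  -2   0   0  -3  -2  -5  -6  -1  13  38  42  21 -19 -35 -54 -65] [-11  21  35  41  42  48  48  48  49  48  42  18   3  -2  -4  -4  -4  -4
  -3  -2]
195 [ -3  -4  -2  -1  -3  -3  -3  -1  -1   6  28  36  35  21 -29 -65 -66 -65] [-69 -58   5  45  45  42  40  39  41  42  39  19   3  -5  -7  -5  -3  -3
  -2  -4]
203 [ -1  -3  -4  -3  -4  -4  -5  -6  -7  -8 -11 -11  -6   3   9  16  19  19] [ -1  -2  -2  -6 -14 -14 -14 -12  -1  25  20  11   4  -6  -6  -5  -4  -5
  -5  -4]
206 [-1  0  1 -1 -1 -2 -2 -2  6 33 45 45 44 44 44 43 42 43] [39 40 40 35 24 20 19 19 27 30 18 10  3 -5 -5 -3 -3 -2 -3 -5]
```

```bash
python3 - <<'E'
from h import *
t=load('top');im=t['img'].astype(float);d=im[...,0]-im[...,2]
L=[];R=[]
for row in range(154,202):
    p=d[row]
    k=next(c for c in range(118,140) if p[c]>15);L.append((k-(p[k]-15)/(p[k]-p[k-1]),row))
    k=next(c for c in range(198,176,-1) if p[c]>18);R.append((k+(p[k]-18)/(p[k]-p[k+1]),row))
def fit(P):
    k=np.polyfit(P[:,0],P[:,1],1)
    for _ in range(4):
        r=P[:,1]-np.polyval(k,P[:,0]);P=P[abs(r)<1.5];k=np.polyfit(P[:,0],P[:,1],1)
    return k,len(P)
for z in (18,0):
    a,b=fit(onz(t,L,z)),fit(onz(t,R,z));print(z,a,b,'y at x=450,550',[(np.polyval(a[0],x).round(1),np.polyval(b[0],x).round(1)) for x in(450,550)])
# predicted pins
def frame(h,yaw,th):
    a=np.radians(yaw);ex0=np.array([np.cos(a),np.sin(a),0]);ey=np.array([-np.sin(a),np.cos(a),0]);ez0=np.array([0,0,1.])
    ex=np.cos(th)*ex0+np.sin(th)*ez0;ez=-np.sin(th)*ex0+np.cos(th)*ez0
    return np.array(h)+18*ex+6*ez,ex,ey,ez
S=load('side')
for yaw in(0,):
  for th in(.3,.337,.37):
    s,ex,ey,ez=frame([449,303,32],yaw,th)
    pts=[s+50*ey,s+50*ey+34*ez,s-50*ey,s-50*ey+34*ez,s+139*ex+79*ey,s+139*ex-79*ey,s+139*ex+59*ey]
    print(th,s.round(1));print(proj(t,pts).round(1).tolist());print(proj(S,pts).round(1).tolist())
g=S['img'];hs=cv2.cvtColor(g,cv2.COLOR_RGB2HSV)
cv2.imwrite('pics/s6.png',np.hstack([cv2.resize(g[135:185,200:265,::-1],(400,308),interpolation=2),cv2.resize(t['img'][155:205,125:190,::-1],(400,308),interpolation=2)]))
E
```

```text
Traceback (most recent call last):
StopIteration
```

```bash
cat > pr.py <<'E'
from h import *
t=load('top');im=t['img'].astype(float);d=im[...,0]-im[...,2]
L=[];R=[]
for row in range(154,202):
    p=d[row]
    k=next((c for c in range(118,140) if p[c]>15),0)
    if k:L.append((k-(p[k]-15)/(p[k]-p[k-1]),row))
    k=next((c for c in range(198,176,-1) if p[c]>18),0)
    if k:R.append((k+(p[k]-18)/(p[k]-p[k+1]),row))
def fit(P):
    k=np.polyfit(P[:,0],P[:,1],1)
    for _ in range(4):
        r=P[:,1]-np.polyval(k,P[:,0]);P=P[abs(r)<max(1.5,1.5*r.std())];k=np.polyfit(P[:,0],P[:,1],1)
    return k,len(P)
for z in (18,0):
    a,b=fit(onz(t,L,z)),fit(onz(t,R,z));print(z,a,b,'y at x=450,550',[(np.polyval(a[0],x).round(1),np.polyval(b[0],x).round(1)) for x in(450,550)])
def frame(h,yaw,th):
    a=np.radians(yaw);ex0=np.array([np.cos(a),np.sin(a),0]);ey=np.array([-np.sin(a),np.cos(a),0]);ez0=np.array([0,0,1.])
    ex=np.cos(th)*ex0+np.sin(th)*ez0;ez=-np.sin(th)*ex0+np.cos(th)*ez0
    return np.array(h)+18*ex+6*ez,ex,ey,ez
S=load('side')
for th in(.3,.337,.37):
    s,ex,ey,ez=frame([449,303,32],0,th)
    pts=[s+50*ey,s+50*ey+34*ez,s-50*ey,s-50*ey+34*ez,s+139*ex+79*ey,s+139*ex-79*ey,s+139*ex+59*ey]
    print(th,s.round(1));print(proj(t,pts).round(1).tolist());print(proj(S,pts).round(1).tolist())
g=S['img']
cv2.imwrite('pics/s6.png',np.hstack([cv2.resize(g[135:185,200:265,::-1],(400,308),interpolation=2),cv2.resize(t['img'][155:205,125:190,::-1],(400,308),interpolation=2)]))
E
python3 pr.py
```

```text
18 (array([1.31224416e-03, 4.15339143e+02]), 44) (array([1.20988065e-03, 1.93343085e+02]), 47) y at x=450,550 [(np.float64(415.9), np.float64(193.9)), (np.float64(416.1), np.float64(194.0))]
0 (array([1.31224416e-03, 4.21408996e+02]), 44) (array([1.20988065e-03, 1.96558535e+02]), 47) y at x=450,550 [(np.float64(422.0), np.float64(197.1)), (np.float64(422.1), np.float64(197.2))]
0.3 [464.4 303.   43.1]
[[141.9, 196.6], [139.1, 197.8], [169.2, 197.3], [167.1, 198.5], [133.7, 158.1], [177.3, 159.0], [139.2, 158.2]]
[[215.0, 158.0], [212.8, 153.2], [223.4, 168.2], [221.2, 163.3], [235.7, 141.8], [250.1, 157.0], [237.4, 143.6]]
0.337 [464.  303.   43.6]
[[141.9, 196.7], [139.1, 198.3], [169.2, 197.4], [167.0, 199.0], [133.2, 158.2], [176.9, 159.2], [138.7, 158.3]]
[[214.9, 157.9], [212.5, 153.2], [223.3, 168.2], [220.9, 163.4], [235.3, 141.0], [249.7, 156.2], [237.0, 142.8]]
0.37 [463.6 303.   44.1]
[[141.8, 196.8], [139.0, 198.7], [169.1, 197.5], [167.0, 199.4], [132.7, 158.4], [176.6, 159.3], [138.3, 158.5]]
[[214.8, 157.9], [212.2, 153.3], [223.2, 168.1], [220.6, 163.5], [234.9, 140.3], [249.3, 155.4], [236.7, 142.1]]
```

View pics/s6.png

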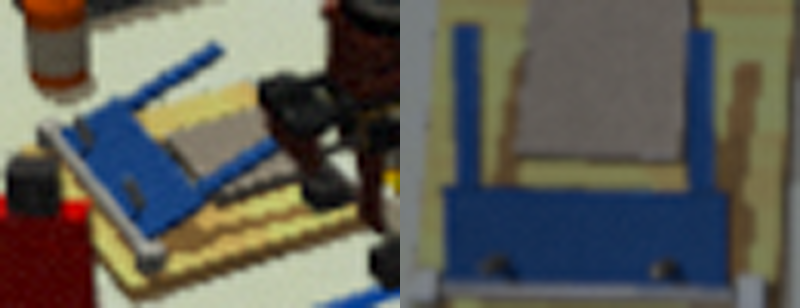

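The side crop shows the raised blue carrier with its two pins at (85,130) and (132,190). In the top crop the pins are at (490,265) and (663,268), and the press sits nearly square to the world axes. I now plan the approach.

```bash
cat > fr.py <<'E'
from h import *
def frame(h=(448.5,304,32),yaw=.1,th=.337):
    a=np.radians(yaw);ex0=np.array([np.cos(a),np.sin(a),0]);ey=np.array([-np.sin(a),np.cos(a),0]);ez0=np.array([0,0,1.])
    ex=np.cos(th)*ex0+np.sin(th)*ez0;ez=-np.sin(th)*ex0+np.cos(th)*ez0
    return np.array(h)+18*ex+6*ez,ex,ey,ez
Kt=np.array([-2,-25,20.8])
def tgt(h,th=.337,off=(0,0,0),**k):
    s,ex,ey,ez=frame(th=th,**k);P=pose([0,0,0],.1,-np.degrees(th));P[:3,3]=s+h*ez-P[:3,:3]@Kt+np.array(off);return P
E
python3 - <<'E'
from fr import *
T=st();A=tgt(120);B=tgt(48);print(A[:3,3],B[:3,3],tgt(0)[:3,3])
plan(T,A);plan(A,B,v=20)
E
```

```text
p [542.1  -1.2 183.3] elev 89.77 yaz -0.44 far edge [531.7  -0.9  79.3] q [-6.600e-02 -6.600e-02  1.483e+00  1.000e-03  1.728e+00 -5.800e-02] F [-0.8 -0.1 -2.5] w 0.2430214988726615
[440.53731314 305.98610552 184.76089487] [464.34460476 306.02765713 116.8108313 ] [480.21613251 306.0553582   71.51078892]
8 rows travel [ 3.84 -1.27 -0.2 ] rot [-2.44 -0.   -0.07]
4 rows travel [0.  0.  1.8] rot [ 0.  0. -0.]
```

Call:
step_arm(travel=[[3.84,0,-0.3],[3.84,0,-0.3],[3.84,0,0],[3.84,0,0],[3.84,0,0],[3.84,0,0],[3.84,0,0],[3.84,0,0]], rot=[[-2.44,0,-0.07],[-2.44,0,-0.07],[-2.44,0,-0.07],[-2.44,0,-0.07],[-2.44,0,-0.07],[-2.44,0,-0.07],[-2.44,0,-0.07],[-2.44,0,-0.07]])

```text
time: 14.65
position: [542.7, 307.1, 189.0]
tool_rot: [0.12, 0.696, 0.698, 0.119]
force: [1.2, -0.1, -2.4]
grip_width: 0.247
finger_force: 58.0
```

```bash
python3 - <<'E'
from fr import *
T=st();A=tgt(100);B=tgt(48)
plan(T,A,v=30);plan(A,B,v=20)
E
```

```text
p [542.7 307.1 189. ] elev 70.6 yaz 0.17 far edge [567.8 306.9  87.6] q [ 0.555 -0.102  1.54  -0.179  1.415  0.555] F [ 1.2 -0.1 -2.4] w 0.24669123556437983
4 rows travel [-0.02 -2.44 -0.25] rot [0.02 0.03 0.02]
3 rows travel [-0.    0.    1.73] rot [ 0.  0. -0.]
```

Call:
step_arm(travel=[[0,-2.44,-0.25],[0,-2.44,-0.25],[0,-2.44,-0.25],[0,-2.44,-0.25],[0,0,1.7],[0,0,1.7],[0,0,0],[0,0,0]], rot=[[0,0,0],[0,0,0],[0,0,0],[0,0,0],[0,0,0],[0,0,0],[0,0,0],[0,0,0]])

```text
time: 15.45
position: [459.1, 305.2, 134.8]
tool_rot: [0.119, 0.696, 0.698, 0.118]
force: [0.2, -1.0, -2.5]
grip_width: 0.243
finger_force: 58.0
```

```bash
cat >> fr.py <<'E'
def where(T,**k):
    s,ex,ey,ez=frame(**k);P=T[:3,:3]@Kt+T[:3,3]-s;print('knuckle rel seat x,y,z',(P@ex).round(1),(P@ey).round(1),(P@ez).round(1))
E
python3 - <<'E'
from fr import *
T=st();t=snap('top');s=snap('side');where(T);plan(T,tgt(48),v=20)
for n,S,(u0,u1,v0,v1) in(('top',t,(128,184,190,206)),('side',s,(205,235,145,180))):
    K2=[T[:3,:3]@(Kt+[e*50,0,d])+T[:3,3] for e in(1,-1) for d in(0,-20)]
    print(n,'holes pred',proj(S,K2).round(1).tolist())
    s0,ex,ey,ez=frame();print('pin tips',proj(S,[s0+50*ey+34*ez,s0-50*ey+34*ez]).round(1).tolist())
    print(S['img'].max(2)[v0:v1,u0:u1])
E
```

```text
p [459.1 305.2 134.8] elev 70.66 yaz 0.14 far edge [484.1 305.   33.4] q [ 0.647 -0.275  1.788 -0.207  1.361  0.661] F [ 0.2 -1.  -2.5] w 0.24345592375119057
knuckle rel seat x,y,z 1.0 -0.9 66.7
1 rows travel [ 0.09 -0.1   1.87] rot [0.03 0.13 0.04]
top holes pred [[136.2, 199.7], [134.4, 200.7], [164.8, 200.4], [163.5, 201.4]]
pin tips [[138.8, 198.4], [166.8, 199.1]]
[[109 107  82  44  23  17  16  18  16  12  23  25  26  28  26  28  30  25
   19  10  16  19  23  13  29  67  80  80  78  81  83  81  78  80  80  77
   79  85 110 121 126 127 129 121  80  43  50  54  54  49  49  84  89  88
   88  88]
 [ 61  61  60  60  48  40  40  33  16  12  16  19  25  24  22  25  28  24
   17  13  12  21  20  14  27  60  71  73  72  74  79  75  73  75  71  71
   80  91 108 116 126 129 131 124  82  46  51  54  56  49  49  84  89  86
   87  87]
 [ 26  39  65  80  76  74  69  55  34  22  12  11  13  17  19  25  28  23
   18  13  10  24  20  12  35  73  88  87  88  87  89  89  89  89  88  91
  107 124 126 126 128 127 130 122  83  43  49  54  53  49  51  83  88  87
   87  87]
 [ 19  24  40  58  72  85  88
[... 2615 characters left out ...]
 8  13  18  11   5  26  66  80  93  96  97  94  77  44  26  20  25
   19  23  24  24  26  58  69  70  69  69  71  70  69  71  70  85 128 137
  135 120]
 [ 37  40  40  36  31  29  27  23  19  17  14  20  36  45  52  39  22   5
    3   9  13  12  14   7  29  71  91 111 119 122 119 107  73  51  45  44
   43  44  45  42  54  76  88  87  89  89  88  89  88  88  88  93 104 110
  112 101]]
side holes pred [[210.1, 148.5], [208.6, 145.6], [218.5, 158.6], [217.0, 155.7]]
pin tips [[212.3, 153.2], [220.7, 163.3]]
[[ 72  66  52 ... 136 168 197]
 [ 69  55  40 ... 123 144 179]
 [ 72  46  50 ... 164 188 198]
 ...
 [ 72  74  71 ... 129 108  98]
 [ 75  74  70 ... 101  86  81]
 [ 71  69  68 ...  82  85  94]]
```

```bash
python3 - <<'E'
from fr import *
T=st();where(T);plan(T,tgt(40,off=(0,-.6,0)),v=10)
E
```

```text
p [459.9 305.8 137. ] elev 70.49 yaz 0.11 far edge [485.2 305.8  35.6] q [ 0.647 -0.276  1.786 -0.207  1.361  0.661] F [ 0.6  0.2 -2.3] w 0.2418379845290025
knuckle rel seat x,y,z 2.5 -0.2 68.4
3 rows travel [-0.01 -0.08  0.95] rot [0.07 0.   0.  ]
```

Call:
step_arm(travel=[[0,-0.06,0.9],[0,-0.06,0.9],[0,-0.06,0.8],[0,0,0],[0,0,0],[0,0,0]], rot=[[0,0,0],[0,0,0],[0,0,0],[0,0,0],[0,0,0],[0,0,0]])

```text
time: 16.15
position: [467.1, 305.9, 112.0]
tool_rot: [0.12, 0.696, 0.698, 0.12]
force: [0.3, -0.8, -2.7]
grip_width: 0.243
finger_force: 58.0
```

```bash
python3 - <<'E'
from fr import *
for i in range(3):
    T=st();where(T);s=snap('side')
t=snap('top')
K2=[T[:3,:3]@(Kt+[e*50,0,d])+T[:3,3] for e in(1,-1) for d in(0,-20)]
print(proj(t,K2).round(1).tolist());print(t['img'].max(2)[194:204,158:172])
E
```

```text
p [467.1 305.9 112. ] elev 70.45 yaz 0.11 far edge [492.5 305.9  10.7] q [ 0.638 -0.251  1.81  -0.207  1.31   0.662] F [ 0.3 -0.8 -2.7] w 0.2426652140903401
knuckle rel seat x,y,z 1.1 -0.2 42.5
p [467.1 306.  112.3] elev 70.44 yaz 0.11 far edge [492.5 306.   10.9] q [ 0.638 -0.251  1.809 -0.207  1.31   0.662] F [ 0.5 -0.6 -2.5] w 0.24704743577534624
knuckle rel seat x,y,z 1.2 -0.1 42.7
p [467.1 306.  112.3] elev 70.44 yaz 0.11 far edge [492.5 306.   10.9] q [ 0.638 -0.251  1.809 -0.207  1.31   0.662] F [ 0.2  0.4 -3.2] w 0.24485388742781972
knuckle rel seat x,y,z 1.2 -0.1 42.7
[[138.1, 198.5], [136.4, 199.5], [166.2, 199.2], [164.9, 200.2]]
[[ 91  88  90  90  90  89  90  89  95 121 130 128 127 128]
 [ 90  88  90  91  92  92  90  88  97 121 127 128 127 127]
 [ 78  76  78  78  78  80  78  77  82 103 109 107 107 109]
 [ 57  59  55  43  39  39  40  38  43  57  56  52  55  65]
 [ 52  55  52  36  22  17  18  25  28  34  34  19  30  47]
 [ 53  53  53  38  25  19  21  35  40  38  38  21  33  52]
 [ 55  55  53  39  23  17  20  41  46  41  36  21  33  52]
 [ 58  59  58  40  28  14  18  31  40  33  32  19  30  55]
 [ 61  60  59  42  24  20  15  20  23  22  24  16  32  56]
 [ 67  65  57  41  32  27  24  25  27  25  24  28  37  55]]
```

Call:
step_arm(travel=[[-0.03,-0.1,0.5],[0,0,0.5],[0,0,0.5],[0,0,0],[0,0,0],[0,0,0]], rot=[[0,0,0],[0,0,0],[0,0,0],[0,0,0],[0,0,0],[0,0,0]])

```text
time: 16.95
position: [471.2, 306.2, 97.4]
tool_rot: [0.12, 0.696, 0.698, 0.121]
force: [1.8, 5.2, -3.6]
grip_width: 0.244
finger_force: 58.0
```

```bash
python3 - <<'E'
from fr import *
T=st();where(T);print(env.sense()['ft_torque'])
E
```

```text
p [471.2 306.2  97.4] elev 70.44 yaz 0.11 far edge [496.6 306.4  -3.9] q [ 0.633 -0.235  1.822 -0.206  1.28   0.663] F [ 1.8  5.2 -3.6] w 0.2441777393708805
knuckle rel seat x,y,z 0.2 0.2 27.3
[0.86017999 0.14801489 0.15782027]
```

Call:
step_arm(travel=[[0.1,0,0.3],[0,0,0.4],[0,0,0.4],[0,0,0],[0,0,0]], rot=[[0,0,0],[0,0,0],[0,0,0],[0,0,0],[0,0,0]])

```text
time: 17.45
position: [475.2, 307.3, 86.8]
tool_rot: [0.12, 0.696, 0.698, 0.121]
force: [2.4, 6.4, -1.3]
grip_width: 0.24
finger_force: 58.0
```

```bash
python3 - <<'E'
from fr import *
T=st();where(T);print(env.sense()['ft_torque'])
E
```

```text
p [475.2 307.3  86.8] elev 70.41 yaz 0.1 far edge [500.7 307.5 -14.5] q [ 0.63  -0.218  1.827 -0.207  1.258  0.665] F [ 2.4  6.4 -1.3] w 0.23992295911507275
knuckle rel seat x,y,z 0.4 1.2 16.0
[ 1.15127311 -0.0381231   0.2382349 ]
```

Call:
step_arm(travel=[[0.15,0,0.3],[0,0,0.4],[0,0,0.4],[0,0,0],[0,0,0]], rot=[[0,0,0],[0,0,0],[0,0,0],[0,0,0],[0,0,0]])

```text
time: 17.95
position: [478.7, 307.7, 75.9]
tool_rot: [0.12, 0.696, 0.697, 0.12]
force: [4.8, 2.8, -4.3]
grip_width: 0.245
finger_force: 58.0
```

```bash
python3 - <<'E'
from fr import *
T=st();where(T);print(env.sense()['ft_torque'])
E
```

```text
p [478.7 307.7  75.9] elev 70.47 yaz 0.11 far edge [504.  307.7 -25.5] q [ 0.627 -0.201  1.832 -0.209  1.238  0.667] F [ 4.8  2.8 -4.3] w 0.24534816650238894
knuckle rel seat x,y,z 0.1 1.6 4.5
[ 0.4659442  -0.33704618 -0.06204299]
```

Call:
step_arm(travel=[[0.03,0.08,0.2],[0,0,0.2],[0,0,0.2],[0,0,0],[0,0,0]], rot=[[0,0,0],[0,0,0],[0,0,0],[0,0,0],[0,0,0]])

```text
time: 18.45
position: [480.5, 307.9, 71.4]
tool_rot: [0.12, 0.696, 0.698, 0.119]
force: [-5.2, -1.2, 2.9]
grip_width: 0.242
finger_force: 58.0
```

```bash
python3 - <<'E'
from fr import *
T=st();where(T);print(env.sense()['ft_torque'])
E
```

```text
p [480.5 307.9  71.4] elev 70.55 yaz 0.12 far edge [505.7 307.8 -30. ] q [ 0.625 -0.192  1.832 -0.209  1.23   0.666] F [-5.2 -1.2  2.9] w 0.24151351777859295
knuckle rel seat x,y,z 0.3 1.8 -0.3
[-0.20698099  0.82282005 -0.16129464]
```

Call:
step_arm(travel=[[0,0,0.15],[0,0,0],[0,0,0]], rot=[[0,0,0],[0,0,0],[0,0,0]])

```text
time: 18.75
position: [480.7, 307.9, 71.2]
tool_rot: [0.12, 0.696, 0.698, 0.119]
force: [-11.4, -4.9, 10.9]
grip_width: 0.245
finger_force: 58.0
```

Call:
step_arm(travel=[[0,0,0],[0,0,0],[0,0,0],[0,0,0],[0,0,0]], rot=[[0,0,0],[0,0,0],[0,0,0],[0,0,0],[0,0,0]], gripper=0.2)

```text
time: 19.25
position: [481.6, 308.2, 69.4]
tool_rot: [0.12, 0.696, 0.698, 0.12]
force: [0.4, 0.0, -0.0]
grip_width: 0.4
finger_force: 0.0
```

```bash
python3 - <<'E'
from fr import *
T=st();where(T);print(env.sense()['ft_torque'])
E
```

```text
p [481.6 308.2  69.4] elev 70.49 yaz 0.12 far edge [506.9 308.2 -31.9] q [ 0.624 -0.189  1.833 -0.209  1.224  0.666] F [ 0.4  0.  -0. ] w 0.39980133392772466
knuckle rel seat x,y,z 0.7 2.1 -2.5
[-0.12969562  0.2301199  -0.04656713]
```

Call:
step_arm(travel=[[0,0,-1],[0,0,-2.5],[0,0,-3],[0,0,-3],[0,0,-3],[5,0,0],[5,0,0],[5,0,0]], rot=[[0,0,0],[0,0,0],[0,0,0],[0,0,0],[0,0,0],[0,0,0],[0,0,0],[0,0,0]])

```text
time: 20.05
position: [439.4, 460.0, 189.5]
tool_rot: [0.12, 0.696, 0.697, 0.121]
force: [0.6, -0.6, 0.9]
grip_width: 0.398
finger_force: 0.0
```

```bash
cat > chk.py <<'E'
from fr import *
t=snap('top');s=snap('side')
for n,S in(('top',t),('side',s)):
    C=cloud(S);hsv=cv2.cvtColor(S['img'],cv2.COLOR_RGB2HSV)
    m=(C[...,0]>490)&(C[...,0]<600)&(C[...,1]>235)&(C[...,1]<375)&(C[...,2]>25)&(C[...,2]<140)&(hsv[...,1]>130)&(((hsv[...,0]>15)&(hsv[...,0]<90)))
    m=cv2.erode(m.astype(np.uint8),np.ones((2,2)))>0
    P=C[m]
    for _ in range(6):
        A=np.c_[P[:,:2],np.ones(len(P))];c=np.linalg.lstsq(A,P[:,2],rcond=None)[0];r=P[:,2]-A@c;P=P[abs(r)<max(2*r.std(),1)]
    print(n,len(P),P.mean(0).round(1),'tilt',np.arctan(c[0]).round(3),'side slope',c[1].round(3),r.std().round(2))
    # mesh top expected: plane through seat+4ez
    for th in(.25,.3,.337,.37,0):
        s0,ex,ey,ez=frame(th=th);print('  th',th,'offset of mesh above carrier',((P-s0)@ez).mean().round(1),'along x',((P-s0)@ex).mean().round(1),((P-s0)@ey).mean().round(1))
E
python3 chk.py; python3 -c "
from fr import *
T=st()"
```

```text
top 465 [528.8 308.3  70.2] tilt 0.33 side slope -0.007 2.3
  th 0.25 offset of mesh above carrier 11.2 along x 69.3 4.2
  th 0.3 offset of mesh above carrier 6.8 along x 70.0 4.2
  th 0.337 offset of mesh above carrier 3.5 along x 70.4 4.2
  th 0.37 offset of mesh above carrier 0.6 along x 70.7 4.2
  th 0 offset of mesh above carrier 32.2 along x 62.3 4.2
side 121 [531.7 312.8  71.5] tilt 0.314 side slope -0.032 2.5
  th 0.25 offset of mesh above carrier 11.7 along x 72.4 8.7
  th 0.3 offset of mesh above carrier 7.2 along x 73.1 8.7
  th 0.337 offset of mesh above carrier 3.8 along x 73.5 8.7
  th 0.37 offset of mesh above carrier 0.7 along x 73.8 8.7
  th 0 offset of mesh above carrier 33.5 along x 65.2 8.7
p [438.  462.8 184.3] elev 70.69 yaz 0.42 far edge [463.  462.7  82.9] q [ 8.950e-01 -1.000e-03  1.451e+00 -2.620e-01  1.479e+00  8.850e-01] F [-0.5 -1.  -0.5] w 0.39793521782842256
```

```bash
python3 - <<'E'
from fr import *
T=now();A=plan(T,pose([573,306,190],.1,0));B=plan(A,pose([573,306,125],.1,0),v=30);plan(B,pose([589.5,306,72],.1,0),v=6)
E
```

```text
5 rows travel [-3.15  2.66  0.43] rot [3.86 0.02 0.06]
3 rows travel [-0.    0.    2.17] rot [0. 0. 0.]
10 rows travel [-0.    0.16  0.53] rot [0. 0. 0.]
```

Call:
step_arm(travel=[[-3.15,2.66,0.43],[-3.15,2.66,0.43],[-3.15,2.66,0.43],[-3.15,2.66,0.43],[-3.15,2.66,0.43],[0,0,0],[0,0,0],[0,0,0]], rot=[[3.86,0,0.06],[3.86,0,0.06],[3.86,0,0.06],[3.86,0,0.06],[3.86,0,0.06],[0,0,0],[0,0,0],[0,0,0]], gripper=1, squeeze=20)

```text
time: 20.95
position: [572.8, 301.4, 194.4]
tool_rot: [0.001, 0.708, 0.706, 0.002]
force: [-0.4, 0.9, 0.1]
grip_width: 0.002
finger_force: 0.0
```

```bash
python3 - <<'E'
from fr import *
T=st();B=plan(T,pose([573,306,125],.1,0),v=25)
E
```

```text
p [572.8 301.4 194.4] elev 89.71 yaz -0.14 far edge [563.4 301.5  90.4] q [ 4.320e-01  2.110e-01  1.174e+00 -1.000e-03  1.752e+00  4.340e-01] F [-0.4  0.9  0.1] w 0.0017773149817542579
3 rows travel [ 0.15 -0.    2.31] rot [ 0.09 -0.03 -0.08]
```

Call:
step_arm(travel=[[0.15,0,2.3],[0.15,0,2.3],[0.15,0,1.8],[0,0,0.3],[0,0,0.3],[0,0,0],[0,0,0]], rot=[[0,0,0],[0,0,0],[0,0,0],[0,0,0],[0,0,0],[0,0,0],[0,0,0]])

```text
time: 21.65
position: [574.1, 305.8, 125.3]
tool_rot: [0.002, 0.708, 0.706, 0.003]
force: [-0.5, -0.6, 1.0]
grip_width: 0.004
finger_force: 0.0
```

Call:
step_arm(travel=[[0,0.16,0.4],[0,0.16,0.4],[0,0.16,0.4],[0,0.16,0.4],[0,0.16,0.4],[0,0.16,0.4],[0,0,0]], rot=[[0,0,0],[0,0,0],[0,0,0],[0,0,0],[0,0,0],[0,0,0],[0,0,0]])

```text
time: 22.35
position: [585.0, 305.5, 100.9]
tool_rot: [0.002, 0.708, 0.706, 0.003]
force: [0.8, 0.7, 2.6]
grip_width: 0.006
finger_force: 1.1
```

Call:
step_arm(travel=[[0,0.07,0.4],[0,0.07,0.4],[0,0.07,0.4],[0,0.07,0.4],[0,0.07,0.4],[0,0,0],[0,0,0]], rot=[[0,0,0],[0,0,0],[0,0,0],[0,0,0],[0,0,0],[0,0,0],[0,0,0]])

```text
time: 23.05
position: [588.9, 305.3, 81.3]
tool_rot: [0.002, 0.708, 0.706, 0.004]
force: [3.7, 0.3, 5.8]
grip_width: 0.005
finger_force: 2.6
```

Call:
step_arm(travel=[[0,0,0.3],[0,0,0.3],[0,0,0],[0,0,0]], rot=[[0,0,0],[0,0,0],[0,0,0],[0,0,0]])

```text
time: 23.45
position: [588.8, 305.3, 75.2]
tool_rot: [0.002, 0.708, 0.706, 0.004]
force: [4.3, -0.8, 5.2]
grip_width: 0.007
finger_force: 2.6
```

```bash
python3 chk.py | grep -v '0\.[23]'; python3 -c "
from fr import *
T=st()"
```

```text
top 38 [562.3 276.2  43.4] tilt 0.047 side slope -0.014 2.0
  th 0 offset of mesh above carrier 5.4 along x 95.8 -28.0
side 102 [541.1 311.5  44.7] tilt 0.024 side slope -0.03 2.3
  th 0 offset of mesh above carrier 6.7 along x 74.6 7.3
p [588.8 305.2  75.2] elev 89.51 yaz -0.22 far edge [579.7 305.4 -28.9] q [ 0.428  0.279  1.306 -0.002  1.548  0.432] F [ 4.7 -0.4  5.7] w 0.0077742162933381745
```

Nearly closed (about 0.03 rad left). Press until it stops.

Call:
step_arm(travel=[[0,0,0.2],[0,0,0.2],[0,0,0],[0,0,0]], rot=[[0,0,0],[0,0,0],[0,0,0],[0,0,0]])

```text
time: 23.95
position: [589.3, 305.3, 72.3]
tool_rot: [0.003, 0.708, 0.706, 0.004]
force: [3.4, -0.6, 8.0]
grip_width: 0.008
finger_force: 4.0
```

Call:
step_arm(travel=[[0,0,0.15],[0,0,0],[0,0,0]], rot=[[0,0,0],[0,0,0],[0,0,0]])

```text
time: 24.25
position: [589.4, 305.3, 72.2]
tool_rot: [0.003, 0.708, 0.706, 0.005]
force: [1.6, -1.6, 12.5]
grip_width: 0.009
finger_force: 6.7
```

Call:
step_arm(travel=[[0,0,0.2],[0,0,0.1],[0,0,0],[0,0,0]], rot=[[0,0,0],[0,0,0],[0,0,0],[0,0,0]])

```text
time: 24.65
position: [589.4, 305.3, 72.1]
tool_rot: [0.003, 0.708, 0.706, 0.005]
force: [-4.3, -4.0, 24.3]
grip_width: 0.003
finger_force: 11.9
```

Call:
step_arm(travel=[[0,0,-1],[0,0,-3],[0,0,-4],[0,0,-4],[5,0,-2],[5,0,0],[5,0,0],[0,0,0]], rot=[[0,0,0],[0,0,0],[0,0,0],[0,0,0],[0,0,0],[0,0,0],[0,0,0],[0,0,0]])

```text
time: 25.45
position: [584.6, 457.2, 198.3]
tool_rot: [-0.001, 0.706, 0.708, -0.001]
force: [-0.8, -0.4, -0.9]
grip_width: 0.005
finger_force: 0.0
```

```bash
python3 chk.py | grep -v 'th 0\.[23]'; python3 -c "
from fr import *
T=st();s=load('side');C=cloud(s);t=load('top');Ct=cloud(t)
# frame top heights near/far from top view
for nm,x,y in(('far bar',590,306),('hinge bar',491,306),('side+',541,375),('side-',541,237)):
    m=(abs(Ct[...,0]-x)<6)&(abs(Ct[...,1]-y)<8 if 'bar' in nm else (abs(Ct[...,1]-y)<6));print(nm,np.median(Ct[m][:,2]).round(1),m.sum())
"
```

```text
top 422 [541.3 309.2  41.4] tilt -0.013 side slope -0.009 2.32
  th 0 offset of mesh above carrier 3.4 along x 74.8 5.0
side 98 [543.3 309.9  42.5] tilt -0.039 side slope -0.008 1.88
  th 0 offset of mesh above carrier 4.5 along x 76.8 5.7
p [586.3 452.4 200.8] elev 89.87 yaz -0.07 far edge [576.3 452.2  96.8] q [ 0.612  0.491  0.82  -0.002  1.832  0.613] F [0.1 0.  0.1] w 0.0025765791227973563
far bar 59.4 13
hinge bar 62.7 23
side+ 515.7 21
side- 57.4 9
```

```bash
python3 - <<'E'
from fr import *
for n in('top','side'):
    Z={}
    for i in range(4):
        S=snap(n);C=cloud(S)
        for nm,x,ys in(('far',590,(275,335)),('hinge',491,(275,335)),('mesh_near',515,(265,345)),('mesh_far',565,(265,345)),('side-',541,(232,240))):
            u=proj(S,[[x,y,42 if 'mesh' in nm else 58] for y in np.linspace(*ys,9)]).round().astype(int)
            Z.setdefault(nm,[]).append([C[v,a,2] for a,v in u])
    print(n,{k:(np.median(v).round(1),np.std(v).round(1)) for k,v in Z.items()})
E
```

```text
top {'far': (np.float64(57.4), np.float64(2.9)), 'hinge': (np.float64(58.5), np.float64(2.7)), 'mesh_near': (np.float64(42.4), np.float64(2.8)), 'mesh_far': (np.float64(42.1), np.float64(2.0)), 'side-': (np.float64(57.6), np.float64(2.4))}
side {'far': (np.float64(58.5), np.float64(3.2)), 'hinge': (np.float64(57.9), np.float64(2.3)), 'mesh_near': (np.float64(42.8), np.float64(5.6)), 'mesh_far': (np.float64(42.7), np.float64(5.9)), 'side-': (np.float64(59.0), np.float64(2.1))}
```

The frame and mesh read level and flush (58 mm and 42 mm, as expected when closed), and the robot is clear. I hand in.

```bash
python3 -c "
from cell import env
print(env.close_job())"
```

```text
the job is handed in; nothing more can be done
None
```

The screen was laid flat with its well side up and released, then regripped, hung fully down on both pins and swung closed flush on the carrier (depth readings at the end match the closed heights to about 1 mm), and the job was handed in after about 26 s of robot time; the hand-in call returned no verdict.

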